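Clear the clamp dog and the finished mosaic panel from the T-slot board

ROBOT

A 6-joint arm with a two-finger parallel gripper is mounted at the origin on the work surface. World frame = base frame: x ahead of the robot, y to its left, z up, the work surface at z = 0. Lengths are in m, angles in rad, forces in N, time in s.
With the tool pointing down it reaches from about 0.275 to 0.775 m from the base axis. Payload 14.6 kg.
Tool frame: the origin (TCP) lies on the centre line of the jaws, within the pads' length; the fingertips stand ahead of it and the grasp point (between the pads) lies 8 mm behind it (bot.finger_overhang is the x of the fingertips in the tool frame, in m); x points along the fingers, z is the direction in which the jaws open and shut, and the axes are right-handed (so a half turn about x gives the same grasp; the last joint's range is limited). The gripper opens to 85 mm and grips with 20 to 120 N. Pads are 22 mm wide; open, the fingers measure 114 mm over their backs; the gripper's body (76 mm by 85 mm) begins 54 mm behind the grasp point. The pads swing forward as they close: fully open they stand 13 mm farther back than shut.
Start: joints at [1.052, 0.263, -0.048, 1.259, 0, 1.415], TCP at [0.187, 0.491, 0.242] pointing down, gripper open.
Joint ranges: [-2.65, 2.65], [-0.89, 1.7], [-1.18, 1.37], [-2.13, 2.11], [-1.35, 1.29], [-3.14, 3.14]. Speed limits (rad/s): [1.89, 1.89, 2.57, 2.79, 3.14, 3.14].

INTERFACE

Orientations are given as a unit quaternion [x, y, z, w].
In Python, from plant import bot, get_image gives the robot as it stands.
- The arm moves only by the tool send_rows, never from a script. Its argument "increments" is a list that holds one entry, the list of rows, each a list of 7 numbers: the turn, a rotation vector about the world's x, y, z in degrees, then the shift along the world's x, y, z in cm, then the finger opening in cm, from 0 to 8.54. A call has 1 to 12 rows; each row is the pose to reach, as a shift and turn from the pose commanded when the call began; what a row does not reach only later rows make up. A row lasts 1/8 s, in which the tool goes at most 62.5 mm and 10.7 degrees, less where a joint would pass 70% of its speed; a pose out of reach is approached as far as the arm can. A call with a gripper value outside its range is refused whole. The fingers move at their own pace and stop on an object; the grip force is fixed at half the most. Time passes only in rows, so rows that repeat a pose let the fingers close. It gives the time, the measured TCP pose, the force and the opening at its end, in the units of the state.
- bot.get_obs(): the state, without advancing time (a new reading comes with each control period).
- get_image(name): name is "scene" or "top"; returns a dict with "image" (384x512x3 uint8, blue, green, red), "intrinsics" (3x3 intrinsics, pixels), "k1" (the pictures are not rectified: a ray, as slopes to the right and down, at radius r is drawn at 1 + k1 r^2 times it, then the intrinsics apply), "rvec" (rotation vector, rad) and "tvec" (3), from world to camera coordinates, as OpenCV has them. Camera axes: x right, y down, z forward; pixel columns grow to the right and rows downward; lengths in m; the calibration is good to about 2 mm. A picture is of the moment at which its call begins. There is no depth.
- bot.hand_in(): hands the job in, once; it reports no verdict.
The state is a dict: "time": time; "q": joint angles; "dq": joint speeds; "tau": joint torques, N m; "position": TCP position; "orientation": TCP orientation; "contact_force": force on the tool from outside, world axes, zero at the start; "wrist_torque": the same for the moment, N m; "grip_width": finger opening in m.
Only numpy, scipy, OpenCV 4.12 (cv2) and the standard library are available. Lean on these libraries where they do the work, as an engineer would, in place of code of your own. Each camera call takes 0.05 s, during which the arm holds its last target.

TASK

The mosaic panel clamped on edge on the aluminium T-slot board is finished and the board must be bare for the next one. Loosen the red wing screw of the clamp dog by about a quarter turn anticlockwise, slide the dog along its slot to the open end, lift it out there and stand it on its foot in the steel tray, leaving the panel standing where it is until then. After that take the panel off the board and stand it on its long edge, centred in a free lane of the wooden rack; do not tip it over, and do not disturb the spare dog, the other panel or anything else on the bench.

Things in the scene. Friction and masses are not known exactly. Their poses are not given: they have to be found in the camera images.
- board: Aluminium T-slot board, fixed, 200 (x) by 260 (y) mm, top face 40 mm above its origin (centre of underside). Slots along y at x = -62, 0, +62 mm: 16 mm wide, lips 10 mm thick, cavity 36 mm wide and 14 mm high below. For y > +60 mm (the open end) the lips are milled away. Blue back angle at the -y end: 190 mm long, upright face at y = -111 mm, 12 mm thick, 32 mm high above the top face.
- slot_end (a point): Point on the middle slot's centre line, at the board's top face, 103 mm from the board's centre towards +y. With the wing screw's axis here, or up to 25 mm farther towards +y, the dog's foot lies wholly in the milled-open end and can be lifted straight out.
- dog: Clamp dog, loose, 0.42 kg: dark steel block 56 (x) by 60 (y) by 26 mm high on the board's middle slot, axes as the board's. Origin: on the screw axis at its sole. Its rubber nose ends at y = -40.5 mm, 0.5 mm from the panel. Foot below the sole, 54 mm long: neck 12 mm wide, T-nut 30 mm wide, underside 17 to 19 mm below the sole. Screw tight: 40 N will not slide it; loose: about 3 N, 2 mm side play.
- wing_screw (a joint): Angle of the dog's red wing screw, rad, growing anticlockwise from above. Starts tight at 0 to 0.2; the dog is loose from 0.9 on; end stop 1.9. At 0 the wings lie along the slot (dog's y), a wing tip 6 mm from the mosaic face; at 1.57 across it. Turning takes 0.15 Nm and it stays where left, so the dog can be slid, lifted and carried by the wings.
- wing_grip (a point): On the wing screw's vertical axis, 57 mm above the dog's sole: where to grip. The wings are one straight bar 70 mm long, 12 mm thick, from 37 to 66 mm above the sole; under it a round hub 22 mm across, top 36 mm above the sole, so fingertips may reach 20 mm below this point.
- panel: Finished mosaic panel (gold, white, dark red border), loose, rigid, 0.55 kg: 160 mm long (x), 22 mm thick (y), 72 mm high, standing on its long edge on the board 0.2 mm before the back angle, mosaic face to the dog (+y). Origin: centre of its bottom. The upper 40 mm stand above the back angle and can be pinched across the thickness.
- rack: Wooden rack, fixed: base 176 by 176 by 16 mm, origin at the centre of its underside. Rows of dowels, 12 mm thick, tops at z = 66 mm, at y = -78, -26, +26, +78 mm, each row with one at x = -55 and one at +55 mm. Between the rows three lanes along x, 40 mm clear: lane0 (y = -52 mm), lane1 (y = 0), and y = +52 mm, taken by the other panel. Rack and tray may swap sides.
- lane0 (a point): Middle of the outer free lane, on top of the rack's base (16 mm above its underside).
- lane1 (a point): Middle of the centre lane, on top of the rack's base; also free.
- tray: Open steel tray, fixed, 150 (x) by 210 (y) mm, walls 32 mm high and 3 mm thick, floor 3 mm thick. Origin: centre of its underside. The spare dog stands in its -y half. With a dog on its foot in the tray, that dog's sole is about 21 mm above the tray's underside.
- tray_free (a point): On the tray's floor in the free +y half, 45 mm from the tray's centre: room for the dog here, its y axis along the tray's y, either way round.
- spare_dog: A second, similar clamp dog standing in the tray's -y half, 52 mm from the tray's centre, 82 mm long, its wings up to 86 mm above the bench. Leave it.
- done_panel: A second mosaic panel of the same size (white, blue, green border) standing in the rack's lane at y = +52 mm, top 88 mm above the bench. Leave it.
- bowl: White mixing bowl, 136 mm across, 75 mm high, with mortar and a wooden-handled spatula stuck in it, beyond the board. Leave it.
- hammer: Mosaic hammer lying beyond the board, about 200 mm long, wooden handle. Leave it.
- jar: Amber glass jar, 70 mm across, 95 mm high, beyond the board. Leave it.
- strip: White marble strip, 160 by 30 by 18 mm, lying beyond the board. Leave it.
Things that resemble listed ones, but are neither listed nor needed, are in the scene too. What is shaped like the dog but blue or purple is not meant.

How it is judged:
By the outcome, as a careful person would: the job done as asked, in the order asked, and still so for the second after the job is handed in, with the robot touching nothing.
It also fails if it takes over 64 s, if anything falls off the work surface, if the arm or the gripper's body presses on something with over 40 N, if the wrist force passes 120 N, or if a joint passes its speed limit or range.

## Working session

There is one attempt and no reset: what is moved stays moved. The work goes in short steps, Python scripts to look and compute and a tool call to move; the robot and the scene stay as the last step left them, time stands still between calls to the robot, and variables do not carry over. Pictures are saved under pics/ and viewed, and the job is handed in when it is done.

Besides the shell and the picture viewer there is one more tool, called after "Request:" by a JSON object that holds its "api" and its "payload", one argument or row to a line. send_rows: Moves the arm, as the interface text tells. Its arguments: {"type":"object","properties":{"increments":{"type":"array"}},"required":["increments"]}

```bash
mkdir -p pics; ls; cat > h.py <<'E'
import numpy as np, cv2
from plant import bot, get_image
def snap(n, fn=None):
    d=get_image(n)
    if fn: cv2.imwrite('pics/'+fn,d['image'])
    return d
def ray(d,uv):
    K=np.array(d['intrinsics'],float);k1=d['k1']
    p=(np.array([[(uv[0]-K[0,2])/K[0,0],(uv[1]-K[1,2])/K[1,1]]]))[0]
    s=p.copy()
    for _ in range(50): s=p/(1+k1*(s@s))
    R=cv2.Rodrigues(np.array(d['rvec'],float))[0];t=np.array(d['tvec'],float).ravel()
    return -R.T@t, R.T@np.array([s[0],s[1],1.0])
def onz(d,uv,z):
    c,v=ray(d,uv); return c+v*(z-c[2])/v[2]
def proj(d,P):
    K=np.array(d['intrinsics'],float)
    R=cv2.Rodrigues(np.array(d['rvec'],float))[0];t=np.array(d['tvec'],float).ravel()
    c=R@np.array(P,float)+t; s=c[:2]/c[2]; s=s*(1+d['k1']*(s@s))
    return np.array([K[0,0]*s[0]+K[0,2],K[1,1]*s[1]+K[1,2]])
E
python3 - <<'E'
from h import *
for n in('top','scene'):
    d=snap(n); cv2.imwrite(f'pics/{n}0.png',cv2.resize(d['image'],(800,600),interpolation=cv2.INTER_CUBIC))
    cv2.imwrite(f'pics/{n}0raw.png',d['image'])
    print(n,ray(d,(256,192)),d['k1'],d['intrinsics'])
o=bot.get_obs();print(o, bot.finger_overhang)
E
```

```text
pics
top (array([ 0.32846778, -0.04257351,  1.53348201]), array([ 0.14494696, -0.00196726, -0.98958543])) -0.17140935570820953 [[436.12755129   0.         261.46107465]
 [  0.         436.12755129 186.91415458]
 [  0.           0.           1.        ]]
scene (array([ 1.36990315, -0.66746394,  1.49960335]), array([-0.47394292,  0.32860053, -0.8171282 ])) -0.05414501275511263 [[497.08451498   0.         263.39310357]
 [  0.         497.08451498 187.62433341]
 [  0.           0.           1.        ]]
{'time': 0.1, 'q': array([ 1.05172806e+00,  2.63482464e-01, -4.88698946e-02,  1.25939814e+00,
        3.07175922e-05,  1.41547005e+00]), 'dq': array([-0.00052196,  0.00021495,  0.00113647, -0.00089495, -0.00041492,
       -0.00043061]), 'tau': array([ 2.11497223e-03, -6.38574886e+01,  3.85065866e+01,  9.91288049e-03,
       -1.79802628e-04, -3.66314543e-05]), 'position': array([0.18667407, 0.4904418 , 0.24187067]), 'orientation': array([-0.40145484,  0.58249719,  0.40118204,  0.58187972]), 'contact_force': array([0.12579577, 0.25315837, 0.34580072]), 'wrist_torque': array([-0.0713035 , -0.01384723,  0.00667517]), 'grip_width': 0.08547871156733765} 0.011
```

View pics/top0.png

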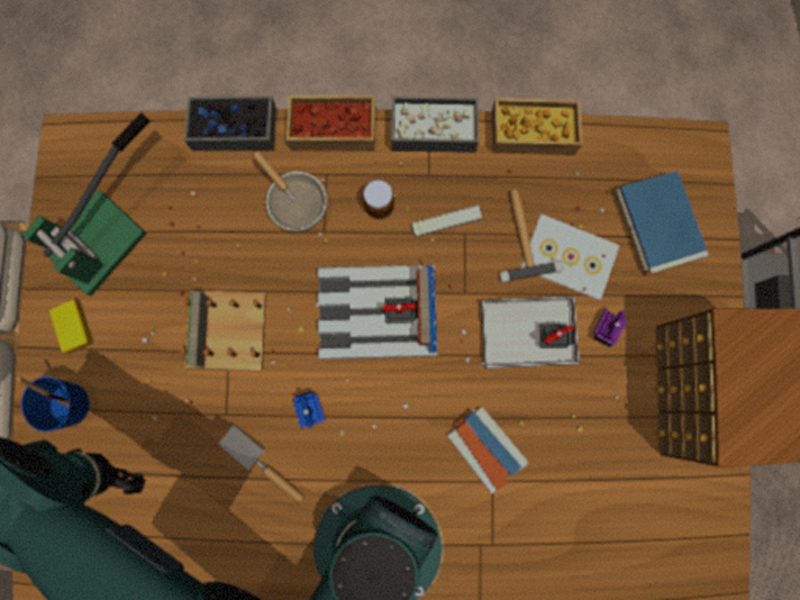

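View pics/scene0.png

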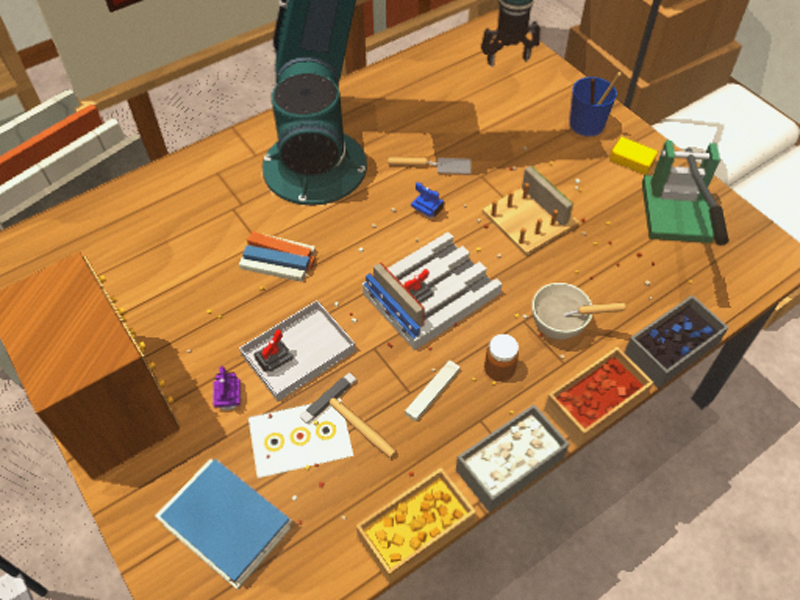

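Left in both views: the rack, with the done panel at its left edge (top view 197,328). Middle: the board, with the dog's red wings at (400,308), the mosaic panel at (427,308) and the blue angle at (434,308). Right: the tray, with the spare dog at (556,335). The blue (308,408) and purple (608,326) dogs are decoys. The clamp dog is the one on the board slot. I'll enlarge that area next.

```bash
python3 - <<'E'
from h import *
t=cv2.imread('pics/top0raw.png'); s=cv2.imread('pics/scene0raw.png')
cv2.imwrite('pics/t_board.png',cv2.resize(t[160:240,195:290],None,fx=7,fy=7,interpolation=cv2.INTER_CUBIC))
cv2.imwrite('pics/t_rack.png',cv2.resize(t[175:245,110:180],None,fx=7,fy=7,interpolation=cv2.INTER_CUBIC))
cv2.imwrite('pics/t_tray.png',cv2.resize(t[180:245,300:380],None,fx=7,fy=7,interpolation=cv2.INTER_CUBIC))
cv2.imwrite('pics/s_board.png',cv2.resize(s[140:230,225:330],None,fx=7,fy=6,interpolation=cv2.INTER_CUBIC))
E
```

```text
(no output)
```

View pics/t_board.png

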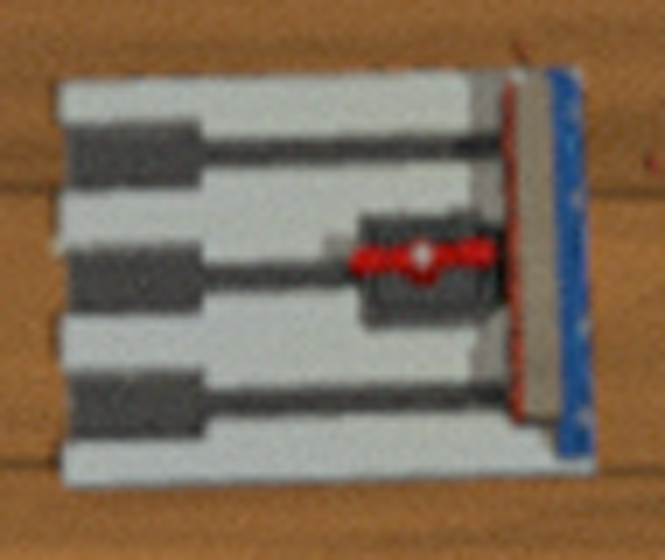

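View pics/t_rack.png

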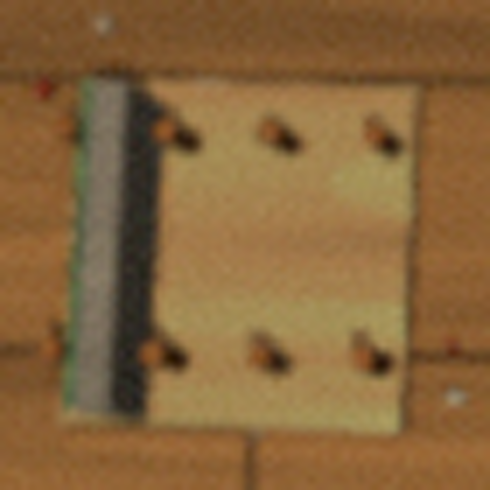

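View pics/t_tray.png

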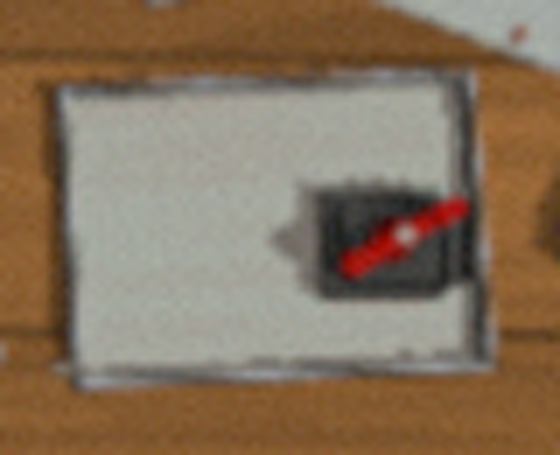

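View pics/s_board.png

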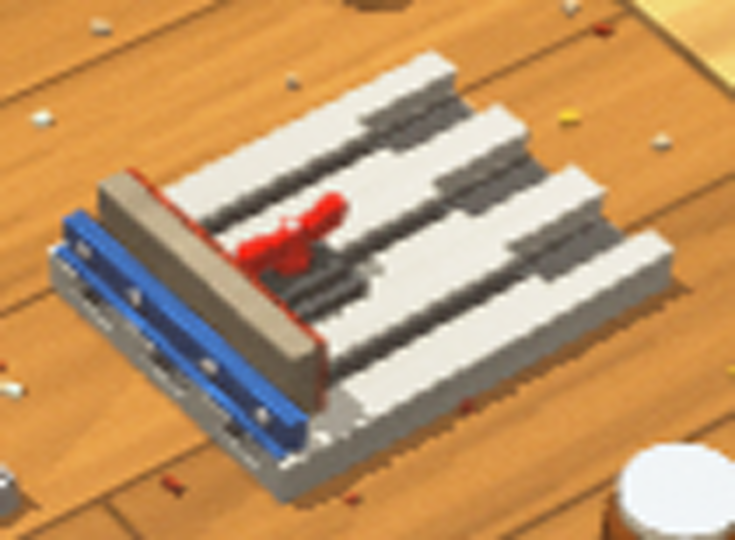

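The crops confirm it. The dog with red wings sits on the board's middle slot next to the panel, with the dark red mosaic face towards it; the wings lie along the slot. The spare's wings, in the tray, are oblique. Next I'll fit poses.

```bash
cat > fit.py <<'E'
from h import *
t=get_image('top'); s=get_image('scene')
def fit(name,obj,img,z,off,d,f=(7,7)):
    W=np.array([onz(d,((u+.5)/f[0]-.5+off[0],(v+.5)/f[1]-.5+off[1]),z)[:2] for u,v in img])
    O=np.array(obj,float)/1000
    a,b=O-O.mean(0),W-W.mean(0)
    th=np.arctan2((a[:,0]*b[:,1]-a[:,1]*b[:,0]).sum(),(a*b).sum())
    R=np.array([[np.cos(th),-np.sin(th)],[np.sin(th),np.cos(th)]])
    T=W.mean(0)-R@O.mean(0)
    print(name,'yaw',np.degrees(th).round(2),'org',(T*1e3).round(1),'res',((W-O@R.T-T)*1e3).round(1).tolist())
    return th,R,T
B=fit('board',[(100,130),(-100,130),(-100,-130),(80,60),(44,60),(18,60),(-18,60),(-44,60),(-80,60)],
 [(60,83),(65,485),(595,470),(201,121),(203,187),(203,243),(203,313),(205,370),(205,438)],.04,(195,160),t)
Bs=fit('boardS',[(100,130),(-100,130),(-100,-130),(100,-130)],[(672,240),(435,54),(52,250),(283,486)],.04,(225,140),s,(7,6))
fit('rack',[(88,-88),(-88,-88),(-88,88)],[(418,87),(403,432),(62,420)],.016,(110,175),t)
fit('dowels',[(55,26),(55,-26),(55,-78),(-55,26),(-55,-26),(-55,-78)],[(162,129),(268,129),(375,130),(150,350),(257,350),(362,351)],.066,(110,175),t)
fit('tray',[(75,105),(75,-105),(-75,105),(-75,-105)],[(58,88),(475,72),(78,385),(492,368)],.032,(300,180),t)
# wings centroid
for d,n in((t,'t'),(s,'s')):
    im=d['image'].astype(int); m=((im[...,2]>140)&(im[...,1]<70)&(im[...,0]<70)).astype(np.uint8)
    c=proj(d,[*(B[2]),.09]); k=np.zeros_like(m); k[int(c[1])-22:int(c[1])+22,int(c[0])-30:int(c[0])+30]=1
    nn,l,st,ce=cv2.connectedComponentsWithStats(m*k)
    i=1+st[1:,4].argmax(); ys,xs=np.where(l==i); print(n,c,st[i],ce[i],onz(d,ce[i],.040+.06)*1e3)
    P=np.array([onz(d,(x,y),.1)[:2] for x,y in zip(xs,ys)]); w,v=np.linalg.eigh(np.cov(P.T)); print('dir deg',np.degrees(np.arctan2(v[1,1],v[0,1])))
for n,z,p in(('hub',.106,(422,255)),):
    print(n,onz(t,(195+(p[0]+.5)/7-.5,160+(p[1]+.5)/7-.5),z)*1e3)
th,R,T=B
print('slot_end',(T+R@[0,.103])*1e3,'panel',(T+R@[0,-.0998])*1e3,'rayplane')
# panel top center from t: corners z=.112
for p in((503,80),(552,75),(515,420),(560,412)): print(onz(t,(195+p[0]/7-.43,160+p[1]/7-.43),.112)*1e3)
E
python3 fit.py
```

```text
board yaw 2.14 org [522.8   6. ] res [[-0.0, 0.1], [-0.2, -0.4], [0.1, 0.1], [-1.2, -0.1], [1.6, -0.5], [-0.5, -0.1], [0.7, 0.5], [-1.5, -0.1], [1.0, 0.6]]
boardS yaw 2.95 org [528.2   7.1] res [[-6.7, 2.5], [3.1, 1.1], [-1.6, 3.5], [5.3, -7.1]]
rack yaw -0.67 org [479.8 349.5] res [[-1.5, 1.1], [0.5, 0.1], [1.0, -1.2]]
dowels yaw -0.15 org [481.6 351.7] res [[-1.5, 0.8], [-0.7, -0.4], [-0.4, -1.6], [-0.0, 1.1], [1.1, -0.1], [1.6, 0.2]]
tray yaw 2.62 org [ 480.6 -336.2] res [[-1.0, 1.3], [-0.4, -1.2], [1.1, -0.8], [0.3, 0.8]]
t [240.53062894 196.91403769] [245 196   9   2  17] [249.23529412 196.52941176] [523.01841464 -23.14536057 100.        ]
dir deg 91.83688547904426
s [275.65403099 172.38113799] [259 173  15  14  64] [265.84375  179.703125] [534.90978003 -46.07005787 100.        ]
dir deg 101.0332163612024
hub [524.16268394 -41.7706695  106.        ]
slot_end [518.91917781 108.96127631] panel [526.50596231 -93.69676252] rayplane
[607.51585064 -79.30809803 112.        ]
[ 610.20165787 -102.56277564  112.        ]
[446.08882043 -85.94701576 112.        ]
[ 450.01915325 -106.941943    112.        ]
```

```bash
cat > st.py <<'E'
from h import *
from scipy.spatial.transform import Rotation as Ro
o=bot.get_obs();R=Ro.from_quat(o['orientation']).as_matrix()
print('t',o['time'],'pos mm',(o['position']*1e3).round(1),'x',R[:,0].round(3),'jaw yaw',np.degrees(np.arctan2(R[1,2],R[0,2])).round(2),'q',o['q'].round(3),'F',o['contact_force'].round(1),'M',o['wrist_torque'].round(2),'w',o['grip_width'])
E
python3 st.py; python3 - <<'E'
from h import *
t=cv2.imread('pics/top0raw.png').astype(int)
d=get_image('top')
im=t[180:210,230:275]; m=(im[...,2]-np.maximum(im[...,1],im[...,0])>60); 
ys,xs=np.where(m); 
sel=(xs+230<267)
P=np.array([onz(d,(x+230,y+180),.1)[:2] for x,y in zip(xs[sel],ys[sel])])
print(len(P),P.mean(0),P.min(0),P.max(0)); w,v=np.linalg.eigh(np.cov(P.T)); print(np.degrees(np.arctan2(v[1,1],v[0,1])))
E
```

```text
t 0.2 pos mm [186.7 490.5 242. ] x [-0.    -0.001 -1.   ] jaw yaw 69.15 q [ 1.052  0.263 -0.049  1.259 -0.     1.416] F [-0.9  0.5  0.1] M [-0.04  0.07  0.01] w 0.08547851543758661
78 [ 0.52344168 -0.04179418] [ 0.51488909 -0.07543949] [ 0.53200077 -0.00907869]
94.19665933054937
```

Request:
{"api": "send_rows", "payload": {
  "increments": [
    [[0, 0, -8, 4, -6, 0, 8.5], [0, 0, -16, 8, -12, -1, 8.5], [0, 0, -24, 11.5, -18, -2, 8.5], [0, 0, -32, 15, -24, -2, 8.5], [0, 0, -40, 19, -30, -2, 8.5], [0, 0, -48, 23, -36, -2, 8.5], [0, 0, -56, 27, -42, -2, 8.5], [0, 0, -64, 30, -47, -2, 8.5], [0, 0, -64, 33, -52, -3, 8.5], [0, 0, -64, 33.7, -53.2, -4, 8.5], [0, 0, -64, 33.7, -53.2, -5, 8.5], [0, 0, -64, 33.7, -53.2, -5, 8.5]]
  ]
}}

```text
time: 1.75
position: [0.5232, -0.0414, 0.1914]
orientation: [-0.031, 0.707, 0.032, 0.706]
contact_force: [-0.3, 0.1, 0.6]
grip_width: 0.0851
```

```bash
python3 st.py
```

```text
t 1.75 pos mm [523.2 -41.4 191.4] x [-0.002  0.001 -1.   ] jaw yaw 5.1 q [-0.234  0.285 -0.157  1.131  0.     1.247] F [-0.3  0.1  0.6] M [0.   0.02 0.02] w 0.08505108116849874
```

Request:
{"api": "send_rows", "payload": {
  "increments": [
    [[0, 0, 0, 0.1, 0, -3, 8.5], [0, 0, 0, 0.1, 0, -6, 8.5], [0, 0, 0, 0.1, 0, -8, 8.5], [0, 0, 0, 0.1, 0, -9, 8.5], [0, 0, 0, 0.1, 0, -9.9, 8.5], [0, 0, 0, 0.1, 0, -9.9, 8.5], [0, 0, 0, 0.1, 0, -9.9, 8.5]]
  ]
}}

```text
time: 2.62
position: [0.5251, -0.0414, 0.0938]
orientation: [-0.032, 0.706, 0.032, 0.707]
contact_force: [-0.9, -0.7, 0.2]
grip_width: 0.085
```

```bash
python3 st.py; python3 - <<'E'
from h import *
for n in('scene','top'):
    d=snap(n); c=proj(d,[.524,-.042,.1]).astype(int); im=d['image'][c[1]-45:c[1]+45,c[0]-55:c[0]+55]
    cv2.imwrite(f'pics/g1_{n}.png',cv2.resize(im,None,fx=6,fy=6,interpolation=cv2.INTER_CUBIC))
E
```

```text
t 2.625 pos mm [525.1 -41.4  93.8] x [ 0.001 -0.    -1.   ] jaw yaw 5.16 q [-0.233  0.357 -0.335  0.878  0.     1.247] F [-0.9 -0.7  0.2] M [-0.    0.03 -0.03] w 0.08503037348252462
```

View pics/g1_scene.png

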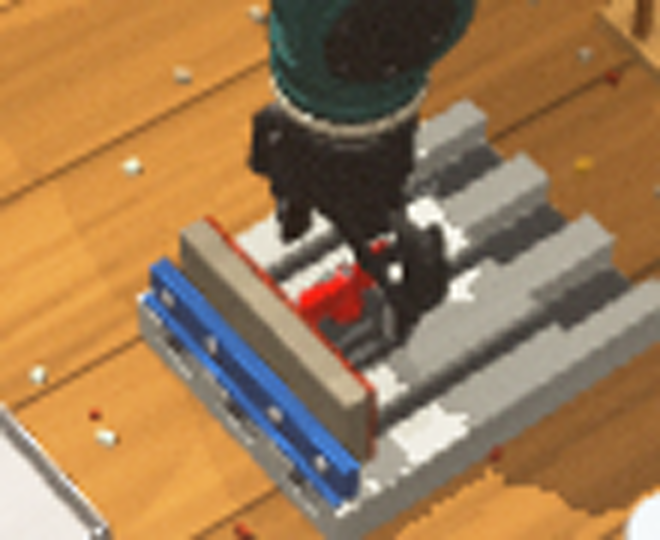

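The wings are between the open fingers (scene crop 340,295), so I'll close.

Request:
{"api": "send_rows", "payload": {
  "increments": [
    [[0, 0, 0, -0.1, 0, -0.1, 8.5], [0, 0, 0, -0.1, 0, -0.1, 4], [0, 0, 0, -0.1, 0, -0.1, 0.8], [0, 0, 0, -0.1, 0, -0.1, 0.8], [0, 0, 0, -0.1, 0, -0.1, 0.8], [0, 0, 0, -0.1, 0, -0.1, 0.8], [0, 0, 0, -0.1, 0, -0.1, 0.8], [0, 0, 0, -0.1, 0, -0.1, 0.8]]
  ]
}}

```text
time: 3.72
position: [0.524, -0.0413, 0.0924]
orientation: [-0.032, 0.706, 0.032, 0.707]
contact_force: [1.8, 1.2, 3.2]
grip_width: 0.0112
```

```bash
python3 st.py
```

```text
t 3.725 pos mm [524.  -41.3  92.4] x [ 0.  0. -1.] jaw yaw 5.16 q [-0.234  0.357 -0.34   0.874  0.     1.247] F [1.8 1.2 3.2] M [ 0.19 -0.2  -0.11] w 0.011192663025237606
```

Gripped with almost no side load. Next I turn it anticlockwise.

Request:
{"api": "send_rows", "payload": {
  "increments": [
    [[0, 0, 6, 0, 0, 0, 0.8], [0, 0, 12, 0, 0, 0, 0.8], [0, 0, 18, 0, 0, 0, 0.8], [0, 0, 24, 0, 0, 0, 0.8], [0, 0, 30, 0, 0, 0, 0.8], [0, 0, 36, 0, 0, 0, 0.8], [0, 0, 42, 0, 0, 0, 0.8], [0, 0, 42, 0, 0, 0, 0.8]]
  ]
}}

```text
time: 4.72
position: [0.524, -0.0414, 0.0924]
orientation: [-0.283, 0.648, 0.283, 0.648]
contact_force: [0.8, 0.4, 4.6]
grip_width: 0.0107
```

```bash
python3 st.py
```

```text
t 4.725 pos mm [524.  -41.4  92.4] x [ 0. -0. -1.] jaw yaw 47.13 q [-0.234  0.357 -0.34   0.874  0.     0.514] F [0.8 0.4 4.6] M [ 0.07 -0.16  0.13] w 0.01065514356225518
```

Request:
{"api": "send_rows", "payload": {
  "increments": [
    [[0, 0, 6, 0, 0, 0, 0.8], [0, 0, 12, 0, 0, 0, 0.8], [0, 0, 18, 0, 0, 0, 0.8], [0, 0, 24, 0, 0, 0, 0.8], [0, 0, 30, 0, 0, 0, 0.8], [0, 0, 36, 0, 0, 0, 0.8], [0, 0, 42, 0, 0, 0, 0.8], [0, 0, 42, 0, 0, 0, 0.8]]
  ]
}}

```text
time: 5.72
position: [0.524, -0.0414, 0.0925]
orientation: [-0.496, 0.504, 0.496, 0.504]
contact_force: [1.1, 0.7, 5.2]
grip_width: 0.0107
```

```bash
python3 st.py; python3 - <<'E'
from h import *
for n in('scene','top'):
    d=snap(n); c=proj(d,[.524,-.042,.1]).astype(int); im=d['image'][c[1]-45:c[1]+45,c[0]-55:c[0]+55]
    cv2.imwrite(f'pics/g2_{n}.png',cv2.resize(im,None,fx=6,fy=6,interpolation=cv2.INTER_CUBIC))
E
```

```text
t 5.725 pos mm [524.  -41.4  92.5] x [ 0.001 -0.    -1.   ] jaw yaw 89.09 q [-0.234  0.357 -0.34   0.874  0.    -0.218] F [1.1 0.7 5.2] M [ 0.18 -0.2   0.17] w 0.010723107816621795
```

View pics/g2_scene.png

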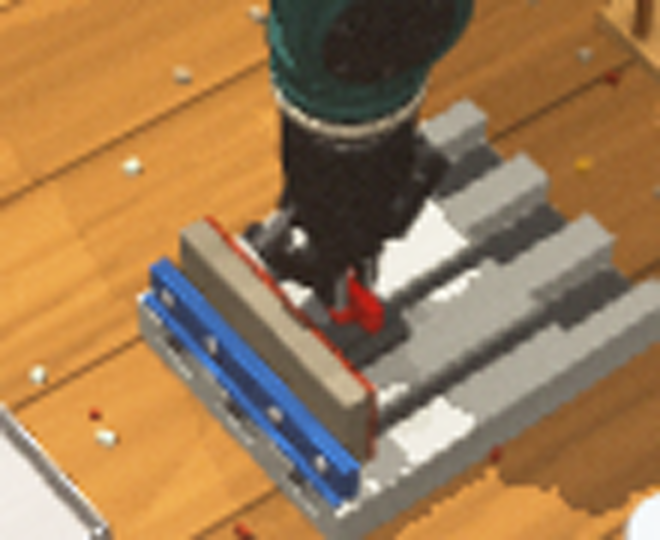

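The wings now lie across the slot (scene crop 360,305). I'll start the slide and watch the forces.

Request:
{"api": "send_rows", "payload": {
  "increments": [
    [[0, 0, 0, -0.03, 0.7, 0, 0.8], [0, 0, 0, -0.07, 2, 0, 0.8], [0, 0, 0, -0.15, 4, 0, 0.8], [0, 0, 0, -0.15, 4, 0, 0.8]]
  ]
}}

```text
time: 6.32
position: [0.5223, -0.0002, 0.0925]
orientation: [-0.496, 0.503, 0.496, 0.504]
contact_force: [-0.4, 8.7, 8.9]
grip_width: 0.0108
```

```bash
python3 st.py
```

```text
t 6.325 pos mm [ 5.223e+02 -2.000e-01  9.250e+01] x [ 0.     0.001 -1.   ] jaw yaw 89.12 q [-0.157  0.352 -0.348  0.871  0.002 -0.142] F [-0.4  8.7  8.9] M [ 1.72  0.14 -0.05] w 0.010778855261240778
```

Request:
{"api": "send_rows", "payload": {
  "increments": [
    [[0, 0, 0, -0.05, 1.3, 0, 0.8], [0, 0, 0, -0.11, 3, 0, 0.8], [0, 0, 0, -0.18, 4.7, 0, 0.8], [0, 0, 0, -0.24, 6.4, 0, 0.8], [0, 0, 0, -0.3, 8.1, 0, 0.8], [0, 0, 0, -0.37, 9.8, 0, 0.8], [0, 0, 0, -0.41, 11, 0, 0.8], [0, 0, 0, -0.45, 12, 0, 0.8], [0, 0, 0, -0.45, 12, 0, 0.8], [0, 0, 0, -0.45, 12, 0, 0.8]]
  ]
}}

```text
time: 7.58
position: [0.518, 0.1186, 0.0924]
orientation: [-0.496, 0.504, 0.496, 0.504]
contact_force: [-0.1, 2.0, 6.4]
grip_width: 0.011
```

```bash
python3 st.py; python3 - <<'E'
from h import *
for n in('scene','top'):
    d=snap(n); c=proj(d,[.52,.05,.1]).astype(int); im=d['image'][c[1]-45:c[1]+45,c[0]-55:c[0]+55]
    cv2.imwrite(f'pics/g3_{n}.png',cv2.resize(im,None,fx=6,fy=6,interpolation=cv2.INTER_CUBIC))
E
```

```text
t 7.575 pos mm [518.  118.6  92.4] x [ 0.     0.001 -1.   ] jaw yaw 89.06 q [ 0.071  0.365 -0.325  0.88   0.001  0.088] F [-0.1  2.   6.4] M [ 0.49 -0.    0.  ] w 0.011040402724368405
```

View pics/g3_scene.png

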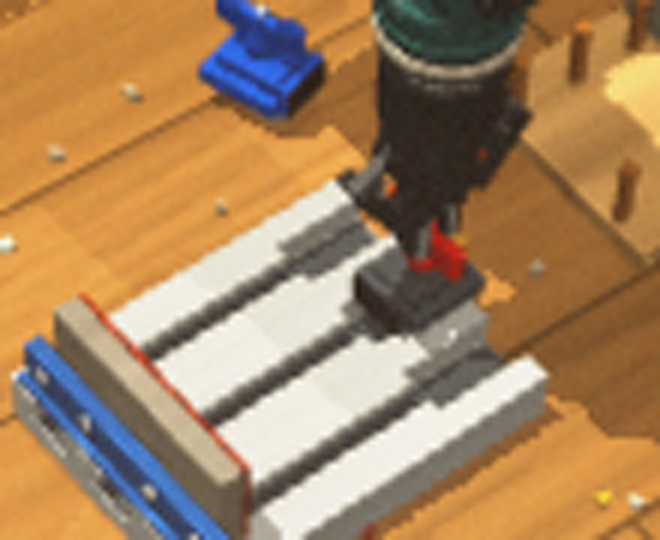

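View pics/g3_top.png

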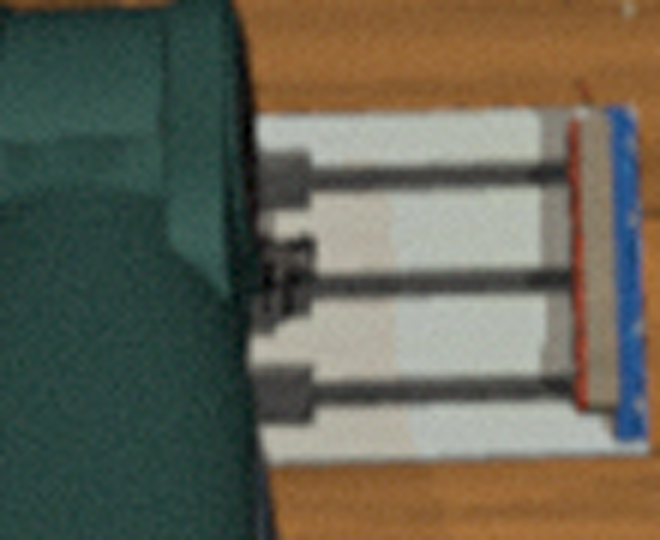

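Request:
{"api": "send_rows", "payload": {
  "increments": [
    [[0, 0, 0, 0, 0, 0.7, 0.8], [0, 0, 0, 0, 0, 1.5, 0.8], [0, 0, 0, 0, 0, 3, 0.8], [0, 0, 0, 0, 0, 5, 0.8], [0, 0, 0, 0, 0, 5, 0.8]]
  ]
}}

```text
time: 8.3
position: [0.5184, 0.1186, 0.1434]
orientation: [-0.497, 0.503, 0.496, 0.504]
contact_force: [0.5, -0.7, -4.9]
grip_width: 0.0111
```

```bash
python3 st.py; python3 - <<'E'
from h import *
for n in('scene',):
    d=snap(n); c=proj(d,[.52,.05,.1]).astype(int); im=d['image'][c[1]-55:c[1]+35,c[0]-55:c[0]+55]
    cv2.imwrite(f'pics/g4_{n}.png',cv2.resize(im,None,fx=6,fy=6,interpolation=cv2.INTER_CUBIC))
E
```

```text
t 8.3 pos mm [518.4 118.6 143.4] x [ 0.002  0.    -1.   ] jaw yaw 89.13 q [ 0.072  0.323 -0.238  1.008 -0.     0.087] F [ 0.5 -0.7 -4.9] M [0.02 0.01 0.  ] w 0.011111943486001837
```

View pics/g4_scene.png

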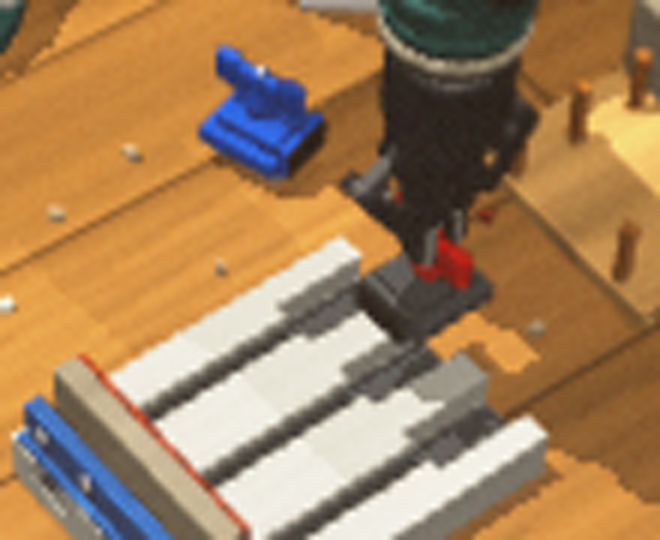

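The dog has come out cleanly, carried level with 4.9 N on the wrist. Next I take it over to the tray.

Request:
{"api": "send_rows", "payload": {
  "increments": [
    [[0, 0, 0, 0, 0, 3, 0.8], [0, 0, 0, 0, 0, 6, 0.8], [0, 0, 0, -0.2, -2, 8.2, 0.8], [0, 0, 0, -0.6, -6, 8.2, 0.8], [0, 0, 0, -1.1, -11, 8.2, 0.8], [0, 0, 0, -1.6, -16, 8.2, 0.8], [0, 0, 0, -2.1, -21, 8.2, 0.8], [0, 0, 0, -2.6, -26, 8.2, 0.8], [0, 0, 0, -3.1, -31, 8.2, 0.8], [0, 0, 0, -3.6, -36, 8.2, 0.8], [0, 0, 0, -3.9, -40, 8, 0.8], [0, 0, 0, -3.95, -40.8, 7, 0.8]]
  ]
}}

```text
time: 9.85
position: [0.4779, -0.2915, 0.2111]
orientation: [-0.495, 0.504, 0.496, 0.504]
contact_force: [0.7, 0.5, -4.9]
grip_width: 0.0107
```

Request:
{"api": "send_rows", "payload": {
  "increments": [
    [[0, 0, 0, 0, 0, -3, 0.8], [0, 0, 0, 0, 0, -6, 0.8], [0, 0, 0, 0, 0, -9, 0.8], [0, 0, 0, 0, 0, -9, 0.8], [0, 0, 0, 0, 0, -9, 0.8]]
  ]
}}

```text
time: 10.48
position: [0.4786, -0.2892, 0.123]
orientation: [-0.497, 0.504, 0.496, 0.504]
contact_force: [-0.1, -0.4, -5.2]
grip_width: 0.0104
```

```bash
python3 st.py; python3 - <<'E'
from h import *
for n in('scene','top'):
    d=snap(n); c=proj(d,[.48,-.30,.08]).astype(int); im=d['image'][c[1]-45:c[1]+45,c[0]-55:c[0]+55]
    cv2.imwrite(f'pics/g5_{n}.png',cv2.resize(im,None,fx=6,fy=6,interpolation=cv2.INTER_CUBIC))
E
```

```text
t 10.475 pos mm [ 478.6 -289.2  123. ] x [ 0. -0. -1.] jaw yaw 89.18 q [-0.689  0.382 -0.204  0.984  0.    -0.675] F [-0.1 -0.4 -5.2] M [0.02 0.04 0.01] w 0.01044802965829765
```

View pics/g5_scene.png

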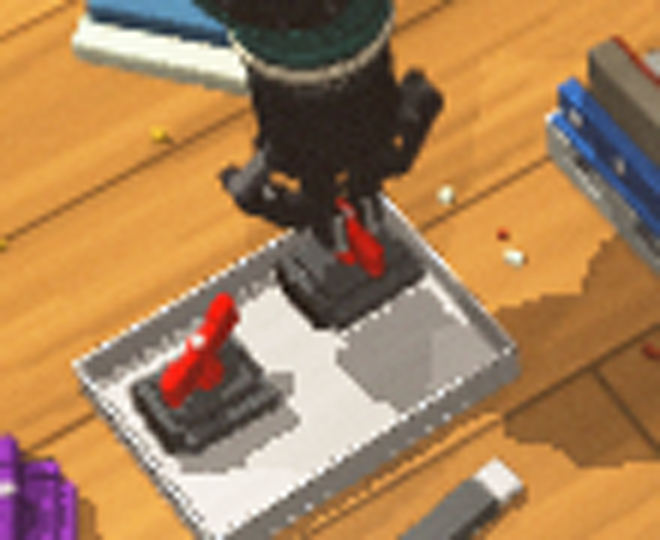

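View pics/g5_top.png

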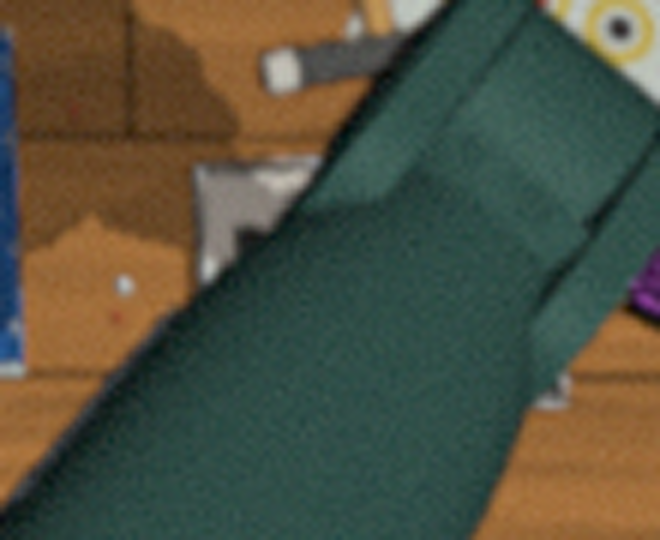

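The dog hangs over the free half of the tray (scene crop 350,270), clear of the spare (200,400). I'll lower it.

Request:
{"api": "send_rows", "payload": {
  "increments": [
    [[0, 0, 0, 0, 0, -1.5, 0.8], [0, 0, 0, 0, 0, -3, 0.8], [0, 0, 0, 0, 0, -4, 0.8], [0, 0, 0, 0, 0, -4.5, 0.8], [0, 0, 0, 0, 0, -4.7, 0.8], [0, 0, 0, 0, 0, -4.7, 0.8]]
  ]
}}

```text
time: 11.32
position: [0.4784, -0.2895, 0.0754]
orientation: [-0.496, 0.504, 0.496, 0.504]
contact_force: [0.5, 0.5, -4.4]
grip_width: 0.0108
```

Request:
{"api": "send_rows", "payload": {
  "increments": [
    [[0, 0, 0, 0, 0, -0.1, 0.8], [0, 0, 0, 0, 0, -0.2, 0.8], [0, 0, 0, 0, 0, -0.2, 0.8]]
  ]
}}

```text
time: 11.7
position: [0.4784, -0.2894, 0.0735]
orientation: [-0.496, 0.504, 0.496, 0.504]
contact_force: [0.6, 0.4, -0.8]
grip_width: 0.0108
```

Touching down (the load is coming off). I'll lower a little more, open partway, then rise.

Request:
{"api": "send_rows", "payload": {
  "increments": [
    [[0, 0, 0, 0, 0, -0.05, 0.8], [0, 0, 0, 0, 0, -0.05, 1.5], [0, 0, 0, 0, 0, -0.05, 2.5], [0, 0, 0, 0, 0, -0.05, 3.5], [0, 0, 0, 0, 0, -0.05, 3.5], [0, 0, 0, 0, 0, -0.05, 3.5]]
  ]
}}

```text
time: 12.45
position: [0.4783, -0.2894, 0.0728]
orientation: [-0.496, 0.504, 0.496, 0.504]
contact_force: [-0.9, 0.4, 0.6]
grip_width: 0.035
```

Request:
{"api": "send_rows", "payload": {
  "increments": [
    [[0, 0, 0, 0, 0, 1, 3.5], [0, 0, 0, 0, 0, 3, 3.5], [0, 0, 0, 0, 0, 7, 3.5], [0, 0, 0, 0, 0, 12, 3.5], [0, 0, 0, 0, 6, 14, 4], [0, 0, 0, 2, 10, 14, 6], [0, 0, 0, 3, 10, 14, 6]]
  ]
}}

```text
time: 13.32
position: [0.5089, -0.1872, 0.2141]
orientation: [-0.497, 0.503, 0.497, 0.503]
contact_force: [0.1, 0.2, -0.8]
grip_width: 0.0599
```

```bash
python3 st.py; python3 - <<'E'
from h import *
for n in('scene','top'):
    d=snap(n); c=proj(d,[.48,-.30,.08]).astype(int); im=d['image'][c[1]-45:c[1]+45,c[0]-75:c[0]+55]
    cv2.imwrite(f'pics/g6_{n}.png',cv2.resize(im,None,fx=6,fy=6,interpolation=cv2.INTER_CUBIC))
E
```

```text
t 13.325 pos mm [ 508.9 -187.2  214.1] x [ 0.001 -0.    -1.   ] jaw yaw 89.32 q [-0.503  0.302 -0.07   1.198  0.    -0.491] F [ 0.1  0.2 -0.8] M [-0.01  0.   -0.01] w 0.05988358314781955
```

View pics/g6_scene.png

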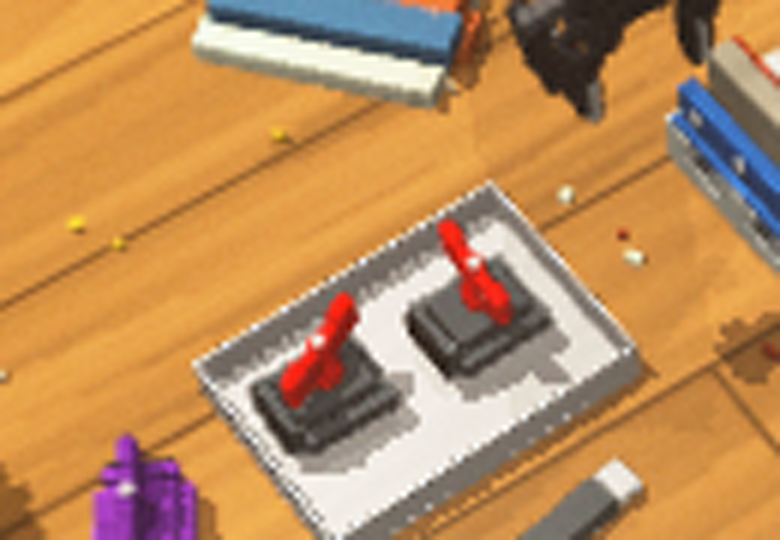

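The dog stands upright in the tray's free half (crop 480,310), the spare is undisturbed and the panel still stands. Next is the panel.

Request:
{"api": "send_rows", "payload": {
  "increments": [
    [[0, 0, 1, 0.6, 3, 0, 6.5], [0, 0, 2.8, 1.2, 6, 0, 6.5], [0, 0, 2.8, 1.9, 9.35, -1, 6.5], [0, 0, 2.8, 1.9, 9.35, -4, 6.5], [0, 0, 2.8, 1.9, 9.35, -6, 6.5], [0, 0, 2.8, 1.9, 9.35, -6, 6.5], [0, 0, 2.8, 1.9, 9.35, -6, 6.5]]
  ]
}}

```text
time: 14.3
position: [0.5275, -0.0967, 0.1536]
orientation: [0.508, -0.492, -0.508, -0.492]
contact_force: [0.8, -0.1, 0.5]
grip_width: 0.0651
```

```bash
python3 st.py; python3 - <<'E'
from h import *
for n in('scene','top'):
    d=snap(n); c=proj(d,[.525,-.08,.1]).astype(int); im=d['image'][c[1]-45:c[1]+45,c[0]-55:c[0]+55]
    cv2.imwrite(f'pics/g7_{n}.png',cv2.resize(im,None,fx=6,fy=6,interpolation=cv2.INTER_CUBIC))
E
```

```text
t 14.3 pos mm [527.5 -96.7 153.6] x [ 0.001 -0.    -1.   ] jaw yaw 91.9 q [-0.333  0.324 -0.206  1.039 -0.    -0.366] F [ 0.8 -0.1  0.5] M [ 0.03 -0.03 -0.01] w 0.06510351928516633
```

View pics/g7_scene.png

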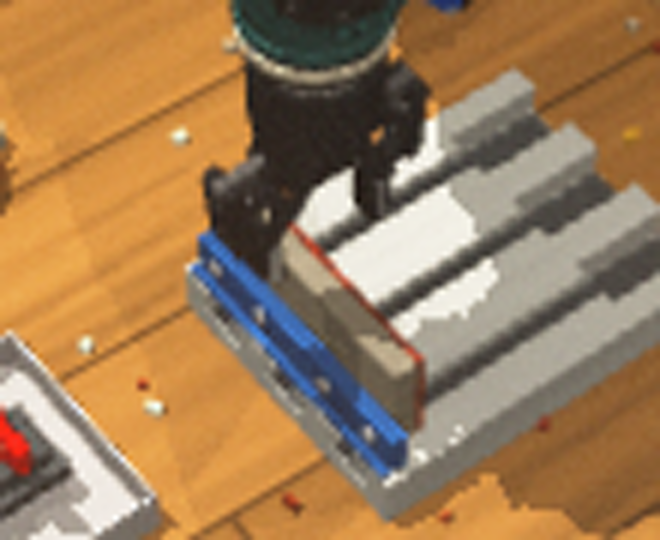

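View pics/g7_top.png

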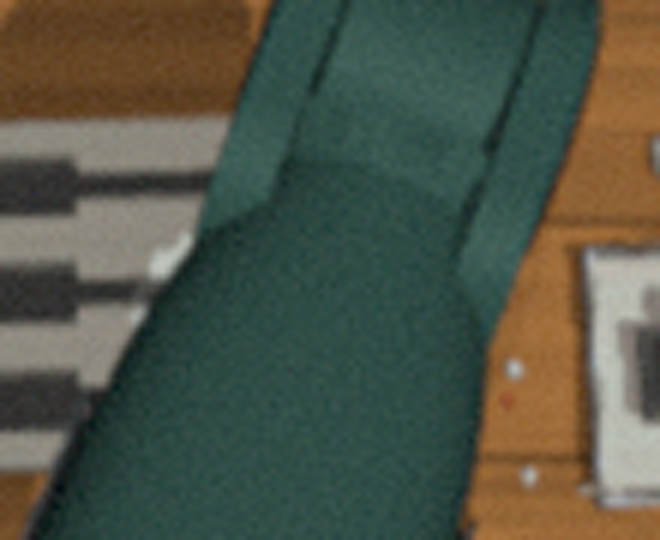

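The open jaws straddle the panel, with a finger on each side of its top edge at (330,270). I'll correct y by +3 mm, descend and close.

Request:
{"api": "send_rows", "payload": {
  "increments": [
    [[0, 0, 0.2, 0.05, 0.3, 0, 6.5], [0, 0, 0.2, 0.05, 0.3, -2, 6.5], [0, 0, 0.2, 0.05, 0.3, -4, 6.5], [0, 0, 0.2, 0.05, 0.3, -5.5, 6.5], [0, 0, 0.2, 0.05, 0.3, -6.3, 6.5], [0, 0, 0.2, 0.05, 0.3, -6.3, 6.5]]
  ]
}}

```text
time: 15.15
position: [0.5277, -0.0927, 0.0898]
orientation: [-0.509, 0.491, 0.509, 0.49]
contact_force: [0.4, -0.7, 0.7]
grip_width: 0.0648
```

Request:
{"api": "send_rows", "payload": {
  "increments": [
    [[0, 0, 0, 0, 0, 0, 4.5], [0, 0, 0, 0, 0, 0, 3], [0, 0, 0, 0, 0, 0, 2.6], [0, 0, 0, 0, 0, 0, 2.2], [0, 0, 0, 0, 0, 0, 1.8], [0, 0, 0, 0, 0, 0, 1.8], [0, 0, 0, 0, 0, 0, 1.8]]
  ]
}}

```text
time: 16.02
position: [0.5279, -0.0931, 0.0901]
orientation: [0.51, -0.491, -0.509, -0.49]
contact_force: [-0.7, -1.9, 5.8]
grip_width: 0.0216
```

```bash
python3 st.py
```

```text
t 16.025 pos mm [527.9 -93.1  90.1] x [ 0.    -0.001 -1.   ] jaw yaw 92.15 q [-0.326  0.374 -0.318  0.878 -0.    -0.364] F [-0.7 -1.9  5.8] M [-0.22  0.31  0.02] w 0.021584930218548248
```

Request:
{"api": "send_rows", "payload": {
  "increments": [
    [[0, 0, 0, 0, 0.1, 0.4, 1.8], [0, 0, 0, 0, 0.2, 1.2, 1.8], [0, 0, 0, 0, 0.4, 2.5, 1.8], [0, 0, 0, 0, 0.4, 5, 1.8], [0, 0, 0, 0, 0.4, 8, 1.8], [0, 0, 0, 0, 0.4, 11, 1.8], [0, 0, 0, 0, 0.4, 11, 1.8], [0, 0, 0, 0, 0.4, 11, 1.8]]
  ]
}}

```text
time: 17.02
position: [0.5274, -0.0887, 0.1989]
orientation: [-0.509, 0.491, 0.51, 0.49]
contact_force: [-0.6, 0.1, -6.1]
grip_width: 0.0211
```

```bash
python3 st.py; python3 - <<'E'
from h import *
for n in('scene',):
    d=snap(n); c=proj(d,[.525,-.08,.18]).astype(int); im=d['image'][c[1]-45:c[1]+55,c[0]-55:c[0]+55]
    cv2.imwrite(f'pics/g8_{n}.png',cv2.resize(im,None,fx=6,fy=6,interpolation=cv2.INTER_CUBIC))
E
```

```text
t 17.025 pos mm [527.4 -88.7 198.9] x [-0.001  0.    -1.   ] jaw yaw 92.16 q [-0.319  0.297 -0.118  1.156 -0.    -0.357] F [-0.6  0.1 -6.1] M [ 0.03  0.02 -0.03] w 0.021126240099770394
```

View pics/g8_scene.png

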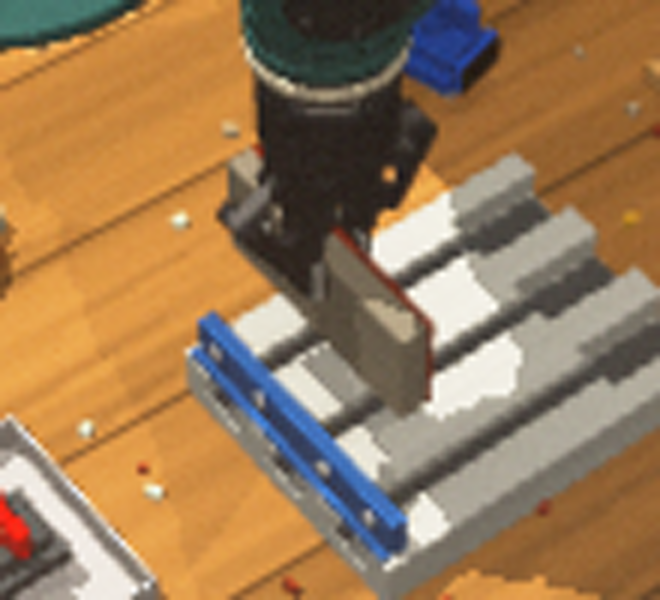

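The panel is lifted level (6.1 N, near-zero moment, so held at its centre). Before placing, I'll refine the rack's pose from both views.

```bash
python3 - <<'E'
from h import *
for n in('scene','top'):
    d=snap(n); c=proj(d,[.48,.35,.03]).astype(int); im=d['image'][c[1]-36:c[1]+36,c[0]-40:c[0]+40]
    print(n,c-[40,36]); cv2.imwrite(f'pics/r_{n}.png',cv2.resize(im,None,fx=8,fy=8,interpolation=cv2.INTER_CUBIC))
E
```

```text
scene [298  98]
top [102 174]
```

View pics/r_scene.png

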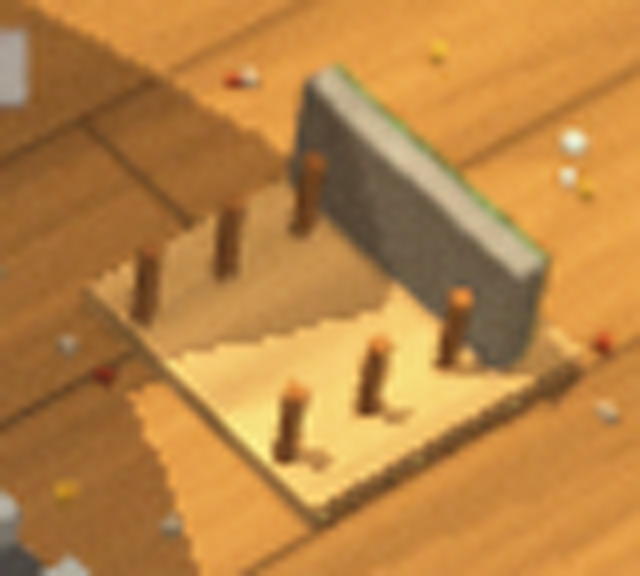

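View pics/r_top.png

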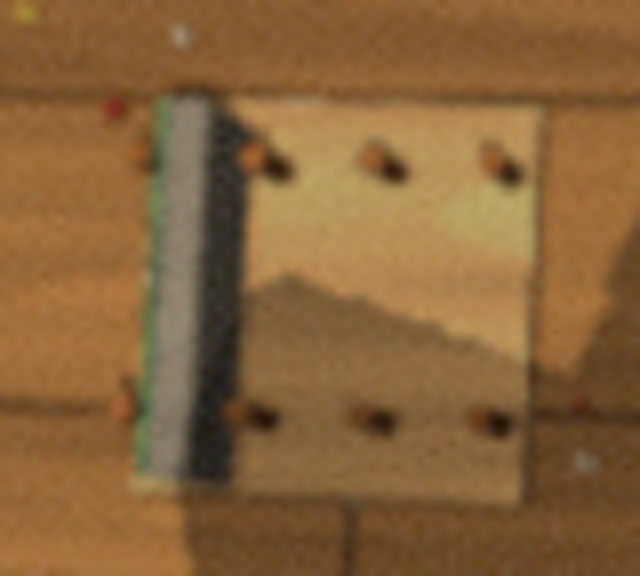

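```bash
python3 - <<'E'
from h import *
import scipy.optimize as so
t=get_image('top');s=get_image('scene')
D=[(55,26),(55,-26),(55,-78),(-55,26),(-55,-26),(-55,-78)]
def un(p,o): return [(x+.5)/8-.5+o[0] for x in p[:1]]+[(p[1]+.5)/8-.5+o[1]]
top=[(247,156),(373,157),(493,159),(236,411),(358,414),(479,417)]
sc=[(460,296),(378,344),(296,390),(313,159),(231,206),(148,253)]
obs=[(t,(*d,66),un(p,(102,174))) for d,p in zip(D,top)]+[(s,(*d,66),un(p,(298,98))) for d,p in zip(D,sc)]
obs+=[(t,(*d,16),un(p,(102,174))) for d,p in zip([(88,-88),(-88,-88),(-88,88)],[(543,100),(522,503),(135,486)])]
obs+=[(s,(*d,16),un(p,(298,98))) for d,p in zip([(-88,-88),(88,-88),(88,88)],[(87,290),(317,513),(582,360)])]
def res(x,o):
    c,si=np.cos(x[2]),np.sin(x[2]); r=[]
    for d,P,uv in o:
        w=[x[0]+(c*P[0]-si*P[1])/1e3,x[1]+(si*P[0]+c*P[1])/1e3,P[2]/1e3]
        r+=list(proj(d,w)-uv)
    return np.array(r)
for nm,o in(('all',obs),('top',[q for q in obs if q[0] is t]),('scene',[q for q in obs if q[0] is s])):
    f=so.least_squares(res,[.48,.35,0],args=(o,)); x=f.x
    print(nm,(x[:2]*1e3).round(1),np.degrees(x[2]).round(2),'rms px',np.sqrt((f.fun**2).mean()).round(2),'lane0',((x[:2]+[.052*np.sin(x[2]),-.052*np.cos(x[2])])*1e3).round(1))
E
```

```text
all [481.8 351.3] -0.34 rms px 0.46 lane0 [481.5 299.3]
top [480.5 350.9] -0.51 rms px 0.31 lane0 [480.1 298.9]
scene [484. 351.] -0.14 rms px 0.32 lane0 [483.9 299. ]
```

Request:
{"api": "send_rows", "payload": {
  "increments": [
    [[0, 0, 0, -0.2, 2, 0, 1.8], [0, 0, 0, -0.7, 6, 0, 1.8], [0, 0, 0, -1.3, 11, 0, 1.8], [0, 0, -0.5, -1.9, 16, 0, 1.8], [0, 0, -1, -2.5, 21, 0, 1.8], [0, 0, -1.5, -3.1, 26, 0, 1.8], [0, 0, -2, -3.7, 31, 0, 1.8], [0, 0, -2.5, -4.2, 35, 0, 1.8], [0, 0, -2.5, -4.5, 38, 0, 1.8], [0, 0, -2.5, -4.6, 38.8, -1, 1.8], [0, 0, -2.5, -4.6, 38.8, -3, 1.8], [0, 0, -2.5, -4.6, 38.8, -3, 1.8]]
  ]
}}

```text
time: 18.77
position: [0.4806, 0.2987, 0.1683]
orientation: [-0.498, 0.503, 0.499, 0.5]
contact_force: [-0.5, 0.1, -5.7]
grip_width: 0.0212
```

Request:
{"api": "send_rows", "payload": {
  "increments": [
    [[0, 0, 0, 0, 0, -1, 1.8], [0, 0, 0, 0, 0, -2, 1.8], [0, 0, 0, 0, 0, -2, 1.8]]
  ]
}}

```text
time: 19.15
position: [0.4815, 0.2988, 0.1491]
orientation: [-0.498, 0.502, 0.499, 0.501]
contact_force: [-0.7, 0.1, -5.6]
grip_width: 0.0213
```

```bash
python3 st.py; python3 - <<'E'
from h import *
for n in('scene','top'):
    d=snap(n); c=proj(d,[.48,.33,.06]).astype(int); im=d['image'][c[1]-45:c[1]+45,c[0]-55:c[0]+55]
    cv2.imwrite(f'pics/g9_{n}.png',cv2.resize(im,None,fx=6,fy=6,interpolation=cv2.INTER_CUBIC))
E
```

```text
t 19.15 pos mm [481.5 298.8 149.1] x [-0.001 -0.001 -1.   ] jaw yaw 89.64 q [ 0.412  0.378 -0.136  1.059 -0.     0.418] F [-0.7  0.1 -5.6] M [-0.05  0.03  0.05] w 0.021330347132116824
```

View pics/g9_scene.png

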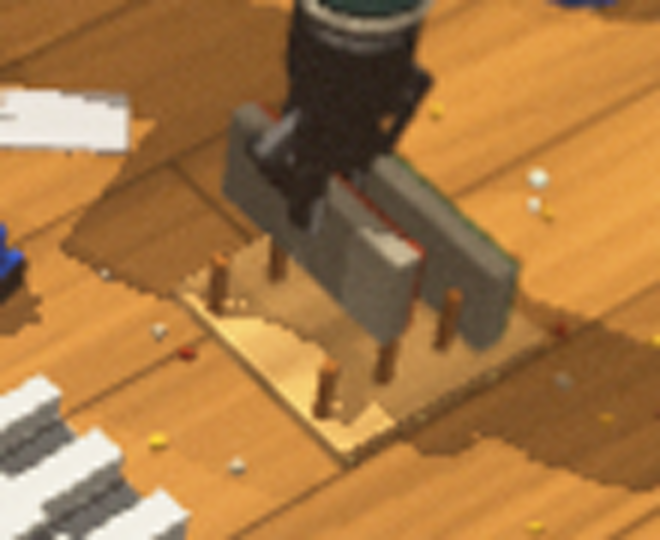

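Request:
{"api": "send_rows", "payload": {
  "increments": [
    [[0, 0, 0, 0, 0, -2, 1.8], [0, 0, 0, 0, 0, -4, 1.8], [0, 0, 0, 0, 0, -6, 1.8], [0, 0, 0, 0, 0, -7.3, 1.8], [0, 0, 0, 0, 0, -7.9, 1.8], [0, 0, 0, 0, 0, -7.9, 1.8], [0, 0, 0, 0, 0, -7.9, 1.8]]
  ]
}}

```text
time: 20.12
position: [0.4822, 0.2993, 0.0714]
orientation: [-0.499, 0.501, 0.498, 0.502]
contact_force: [-0.2, 0.3, -5.5]
grip_width: 0.0214
```

```bash
python3 st.py; python3 - <<'E'
from h import *
for n in('scene','top'):
    d=snap(n); c=proj(d,[.48,.33,.06]).astype(int); im=d['image'][c[1]-45:c[1]+45,c[0]-55:c[0]+55]
    cv2.imwrite(f'pics/g10_{n}.png',cv2.resize(im,None,fx=6,fy=6,interpolation=cv2.INTER_CUBIC))
E
```

```text
t 20.125 pos mm [482.2 299.3  71.4] x [ 0.001  0.    -1.   ] jaw yaw 89.65 q [ 0.412  0.438 -0.267  0.865 -0.     0.418] F [-0.2  0.3 -5.5] M [ 0.04 -0.06 -0.01] w 0.021368623593970598
```

View pics/g10_scene.png

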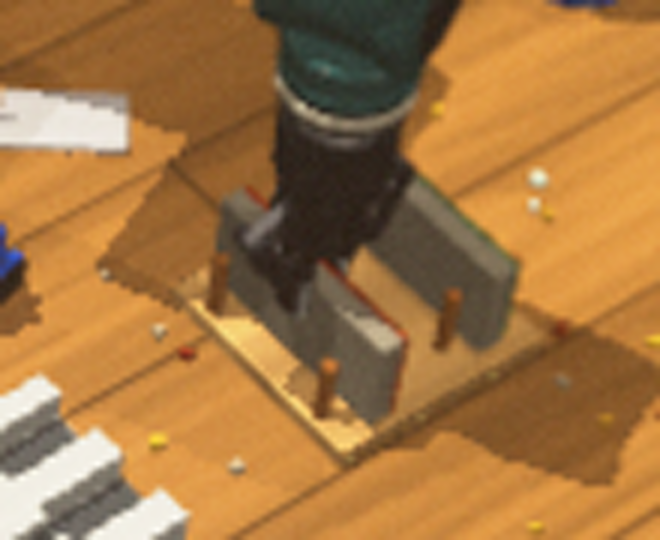

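The panel is between the dowels of the outer lane (crop 320,300) with no side force. I'll lower the last 5 mm.

Request:
{"api": "send_rows", "payload": {
  "increments": [
    [[0, 0, 0, 0, 0, -0.3, 1.8], [0, 0, 0, 0, 0, -0.45, 1.8], [0, 0, 0, 0, 0, -0.55, 1.8], [0, 0, 0, 0, 0, -0.55, 1.8]]
  ]
}}

```text
time: 20.72
position: [0.4818, 0.2991, 0.0661]
orientation: [-0.499, 0.501, 0.498, 0.502]
contact_force: [-6.1, -2.5, 9.3]
grip_width: 0.0212
```

Request:
{"api": "send_rows", "payload": {
  "increments": [
    [[0, 0, 0, 0, 0, 0.05, 1.8], [0, 0, 0, 0, 0, 0.05, 2.3], [0, 0, 0, 0, 0, 0.05, 2.8], [0, 0, 0, 0, 0, 0.05, 3.5], [0, 0, 0, 0, 0, 0.05, 4.2], [0, 0, 0, 0, 0, 0.05, 4.2], [0, 0, 0, 0, 0, 0.05, 4.2]]
  ]
}}

```text
time: 21.6
position: [0.4818, 0.2992, 0.0658]
orientation: [-0.498, 0.501, 0.498, 0.502]
contact_force: [0.1, -0.5, -0.6]
grip_width: 0.0418
```

Request:
{"api": "send_rows", "payload": {
  "increments": [
    [[0, 0, 0, 0, 0, 1, 4.2], [0, 0, 0, 0, 0, 3, 4.2], [0, 0, 0, 0, 0, 6, 4.2], [0, 0, 0, 0, 0, 10, 4.2], [0, 0, 0, 0, 0, 14, 4.2], [0, 0, 0, -4, -5, 16, 4.2], [0, 0, 0, -8, -10, 16, 4.2], [0, 0, 0, -12, -15, 16, 4.2], [0, 0, 0, -12, -15, 16, 4.2], [0, 0, 0, -12, -15, 16, 4.2]]
  ]
}}

```text
time: 22.85
position: [0.3621, 0.149, 0.2266]
orientation: [-0.499, 0.501, 0.498, 0.502]
contact_force: [1.1, 0.1, 0.3]
grip_width: 0.0419
```

```bash
python3 st.py; python3 - <<'E'
from h import *
for n in('scene','top'):
    d=snap(n); cv2.imwrite(f'pics/end_{n}.png',cv2.resize(d['image'],(800,600),interpolation=cv2.INTER_CUBIC)); c=proj(d,[.48,.33,.06]).astype(int); im=d['image'][c[1]-45:c[1]+45,c[0]-55:c[0]+55]
    print(c-[55,45]); cv2.imwrite(f'pics/g11_{n}.png',cv2.resize(im,None,fx=6,fy=6,interpolation=cv2.INTER_CUBIC))
E
```

```text
t 22.85 pos mm [362.1 149.  226.6] x [ 0.002  0.    -1.   ] jaw yaw 89.6 q [ 0.182  0.039 -0.369  1.161  0.     0.188] F [1.1 0.1 0.3] M [ 0.04 -0.01  0.06] w 0.04186693972961956
[280  86]
[ 91 164]
```

View pics/g11_scene.png

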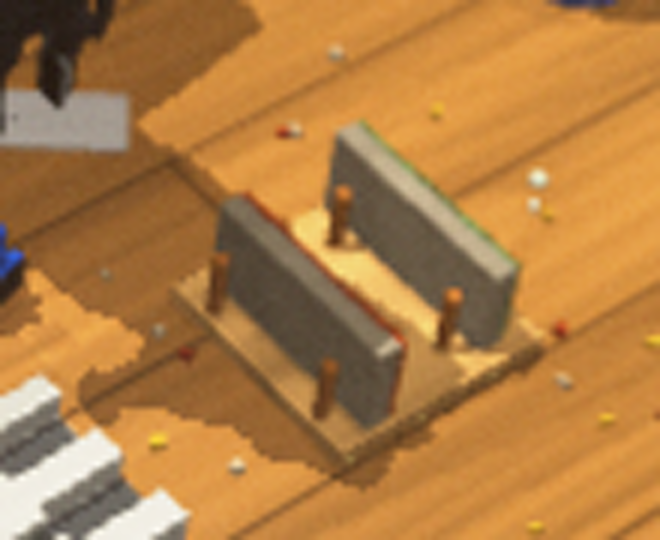

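View pics/g11_top.png

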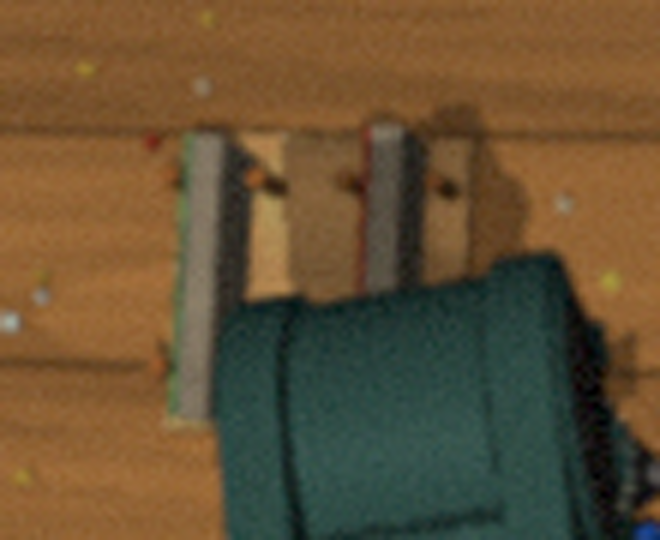

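View pics/end_scene.png

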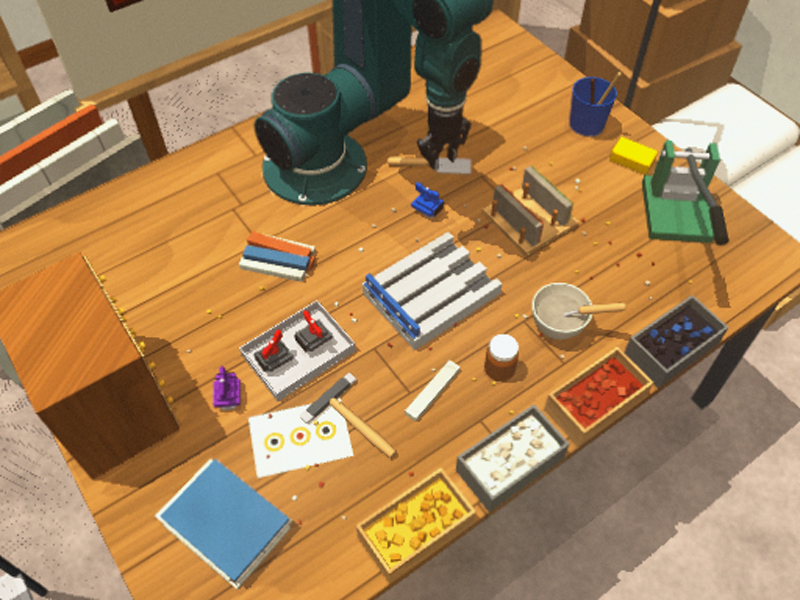

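The rack crop shows the panel upright in the outer lane (310,310), with the other panel untouched. I'll measure the centring.

```bash
python3 - <<'E'
from h import *
s=get_image('scene');t=get_image('top')
f=lambda d,p,o,z:(onz(d,((p[0]+.5)/6-.5+o[0],(p[1]+.5)/6-.5+o[1]),z)*1e3).round(1)[:2]
print('panel top corners'); P=[f(s,p,(280,86),.088) for p in((222,203),(246,194),(380,355),(405,338))]; print(P,np.mean(P,0))
print('done'); P=[f(s,p,(280,86),.088) for p in((338,133),(362,125),(495,280),(519,265))]; print(P,np.mean(P,0))
print('top +x end',f(t,(366,126),(91,164),.088),f(t,(406,125),(91,164),.088))
E
```

```text
panel top corners
[array([404.8, 291.4]), array([407.6, 309.3]), array([562.3, 289.9]), array([560.7, 312. ])] [483.85 300.65]
done
[array([399.8, 394.7]), array([403.3, 412.7]), array([557.1, 391.6]), array([556.4, 413. ])] [479.15 403.  ]
top +x end [561.7 308.2] [562.5 285.3]
```

```bash
python3 -c "
from plant import bot
print(bot.hand_in(), bot.get_obs()['time'])"
```

```text
the job is handed in; nothing more can be done
the job is handed in; nothing more can be done
```

The board is bare and the job is handed in, at about 23 s of the 64 s allowed.

**What I did:**
- I turned the red wing screw anticlockwise about 84°, so the wings lay across the slot.
- I slid the dog about 160 mm to the open end, lifted it straight out, and stood it on its foot in the free half of the tray. The panel stayed in place until then.
- I lifted the panel level and stood it on its long edge in the outer free lane (lane0), then backed the arm clear of everything.

**Last checks:**
- **Dog:** the pictures show it upright in the tray, with the spare dog where it was.
- **Panel:** it stands upright in the lane, measured within about 2 mm of the lane's centre.
- **Other items:** the other panel, the bowl, hammer, jar and strip look unmoved.
- **Forces:** the force readings I saw stayed below about 14 N (I read them only between moves).

**Disagreement:** the two cameras differed by about 3.5 mm on the rack's position along the lane. Across the lane they agreed to under 1 mm.

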